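# Ring-test three fired pots

### The arm

A 6-joint arm with a two-finger parallel gripper is mounted at the origin on the work surface. World frame = base frame: x ahead of the robot, y to its left, z up, the work surface at z = 0. Lengths are in m, angles in rad, forces in N, time in s.
With the tool pointing down it reaches from about 0.425 to 0.95 m from the base axis. Payload 3.5 kg.
Tool frame: the origin (TCP) lies midway between the tips of the shut fingers; the grasp point (between the pads) lies 19 mm behind it; z points along the fingers, x is the direction in which the jaws open and shut, and the axes are right-handed (so a half turn about z gives the same grasp; the last joint's range is limited). The gripper opens to 85 mm and grips with 20 to 120 N. Pads are 22 mm wide; open, the fingers measure 114 mm over their backs; the gripper's body (76 mm by 85 mm) begins 54 mm behind the grasp point. The pads swing forward as they close: fully open they stand 13 mm farther back than shut.
Start: joints at [-1.289, 0.286, 1.577, -0, 1.279, -0.15], TCP at [0.283, -0.613, 0.231] pointing down, gripper open.
Joint ranges: [-2.77, 2.77], [-0.9, 2.22], [0.21, 2.48], [-1.53, 4.67], [0.24, 2.81], [-2.84, 2.84]. Speed limits (rad/s): [2.79, 2.79, 3.14, 3.14, 3.14, 3.14].

### API

Orientations are given as a unit quaternion [x, y, z, w].
In Python, from plant import readout, optics, ctrl gives the robot as it stands. The module is installed in compiled form; this text tells all that it offers.
- The arm moves only by the shell command python3 -m crank 'ROWS' [OPENING] [FORCE]. ROWS is text: rows parted by semicolons, each of 6 numbers parted by spaces: the shift along the tool's x, y, z in mm, then the turn, a rotation vector about the tool's x, y, z in rad. In form: dx dy dz ax ay az; .... A call has 1 to 5 rows; each row shifts and turns the commanded pose from where the row before left it, along the tool's axes as they then stand; what a row does not reach is not made up. A row lasts 1/8 s, in which the tool goes at most 62.5 mm and 10.7 degrees, less where a joint would pass 70% of its speed; a pose out of reach is approached as far as the arm can. A call is refused whole if a number of a shift passes 62.5 or a number of a turn 0.188, either way. A call with a gripper value outside its range is refused whole. OPENING is the opening, from -1 (shut) to 1 (fully open), set as the call begins (- or left out, the last holds). The fingers move at their own pace and stop on an object; FORCE is the grip in N (left out, the last holds). Time passes only in rows, so rows that do not move let the fingers close. It gives the time, the measured TCP pose, the force and the opening at its end, in the units of the state.
- readout.get_state(): the state, without advancing time (a new reading comes with each control period).
- optics.read_camera(name): name is "scene" or "top"; returns the picture (400x640x3 uint8, red, green, blue); there is no depth.
- optics.calibration(name): a dict with "mtx" (3x3 intrinsics, pixels), "rvec" (rotation vector, rad) and "tvec" (3), from world to camera coordinates, as OpenCV has them. Camera axes: x right, y down, z forward; pixel columns grow to the right and rows downward; lengths in m; the calibration is good to about 2 mm. A picture is of the moment at which its call begins. calibration takes no time and is no camera call.
- ctrl.sign_off(): hands the job in, once; it reports no verdict.
Trained networks look in the newest picture that a camera, given by its name, has taken for a name from the list of things; names that differ only in an ending like _2 or _b are one class to them, and where a whole thing is asked for, a point or a joint stands for the part that bears it (a point fixed in the world has none). Each returns a list of dicts, best first, with "p" (0 to 1); they miss things now and then, are a little off and sometimes report something else, mostly with a low value. They report only what shows in the picture. A call takes as long as a camera call. They do not tell look-alikes from the thing itself.
- optics.recognise(camera, thing): "xy" ([column, row] as shares, 0 to 1, of the picture: columns of its width, rows of its height, amid what is visible of it).
The state is a dict: "time": time; "qpos": joint angles; "dq": joint speeds; "joint_efforts": joint torques, N m; "eef_pos": TCP position; "tcp_rot": TCP orientation; "contact_force": force on the tool from outside, world axes, zero at the start; "wrist_torque": the same for the moment, N m; "opening": opening from 0.0 (shut) to 1.0 (fully open).
Only numpy, scipy, OpenCV 4.12 (cv2) and the standard library are available. Lean on these libraries where they do the work, as an engineer would, in place of code of your own. Each camera call takes 0.05 s, during which the arm holds its last target.

### The job

Ring-test the three upturned clay pots on the sprung rests by slowly lowering the fingertips to tap each lightly on its upturned foot: first the tall cup, then the bowl, then the wide plate. Only touch them from above: do not grip, lift, tip or shove them, and leave everything else on the table where it stands.

Things in the scene. Friction and masses are not known exactly. Their poses are not given: they have to be found in the camera images.
- cup: The cup: tall, unglazed fired clay, loose, upside down; 84 mm across the mouth, 100 mm high, with a small loop handle on its side (reaching 73 mm from the axis, along its +y). Origin: centre of the mouth rim, at the bottom; its z axis points up, and the spot to tap, the flat foot 62 mm across, lies 100 mm above the origin (150 mm above the table). Stands on a sprung rest.
- bowl: The bowl: unglazed fired clay, loose, upside down; round, 112 mm across the mouth, 64 mm high, no handle. Origin: centre of the mouth rim, at the bottom; z up; the spot to tap, the flat foot 56 mm across, lies 64 mm above the origin (114 mm above the table). Stands on a sprung rest like the cup's.
- plate: The plate: wide and shallow, unglazed fired clay, loose, upside down; 142 mm across, 32 mm high. Origin: centre of its rim, at the bottom; z up; the spot to tap, the flat foot 86 mm across, lies 32 mm above the origin (82 mm above the table). Stands on a sprung rest like the cup's.
- rest_cup: The round grey sprung rest under the cup, fixed to the table: 148 mm across, top 50 mm above its origin, which is on the table. The top starts to give at 1 to 3 N of push, then sinks about 1 mm per 0.4 N, to a hard stop after 20 mm; it rises again when let go. A light tap is a few N, met at under 50 mm/s; a knock over 25 N chips a pot.
- rest_bowl: The same kind of sprung rest, under the bowl.
- rest_plate: The same kind of sprung rest, under the plate.
- mug: Bystander: white glazed mug standing upright on the table, 80 mm across, 90 mm high. Origin: centre of its underside.
- jar: Bystander: glass jar with a black cap, 60 mm across, 75 mm high. Origin: centre of its underside.
- dish: Bystander: small clay dish standing right way up on the table, 100 mm across, 30 mm high; not one of the three pots. Origin: centre of its underside.
- rib_tool: Bystander: spatula 170 mm long lying flat on the table along its x axis, under 30 mm high.
- flask: Bystander: white bottle, 64 mm across, 190 mm high. Origin: centre of its underside.
- brush: Bystander: brush 180 mm long lying flat on the table along its x axis, under 30 mm high.
- weight: Bystander: plain steel disc weight, 56 mm across, 30 mm high. Origin: centre of its underside.
Not all that is in view belongs to the job. Leave any green look-alike of the plate alone. What is shaped like the bowl but purple is not meant.

How it is judged:
On the way, in this order (a step that is already met when the one before it is completed fails the run):
1. the fingertips tap the upturned cup, and neither of the other pots at the same time (contact force between the fingers and cup above 0.5 N and contact force between the fingers and bowl below 0.1 N and contact force between the fingers and plate below 0.1 N), for 0.02 s.
2. the fingertips tap the upturned bowl, and neither of the other pots at the same time (contact force between the fingers and bowl above 0.5 N and contact force between the fingers and cup below 0.1 N and contact force between the fingers and plate below 0.1 N), for 0.02 s.
3. the fingertips tap the upturned plate, and neither of the other pots at the same time (contact force between the fingers and plate above 0.5 N and contact force between the fingers and cup below 0.1 N and contact force between the fingers and bowl below 0.1 N), for 0.02 s.
At the end, for the whole second after the job is handed in: Cup, bowl and plate have been tapped in that order, and each stands still on its rest, upright (within 0.08 rad) and within 15 mm of where it began; every bystander is within 20 mm of where it began (distance of each of cup, bowl, plate from where it was at the start of the episode below 0.015 m and angle between each of cup, bowl, plate's own z axis and vertical below 0.08 rad and linear speed of each of cup, bowl, plate below 0.02 m/s and distance of each of mug, jar, dish, rib_tool, flask, brush, weight from where it was at the start of the episode below 0.02 m); the robot touches nothing.
It fails at once if a pot is struck or pressed harder than 25 N (contact force between any of the arm, the fingers and cup above 25 N or contact force between any of the arm, the fingers and bowl above 25 N or contact force between any of the arm, the fingers and plate above 25 N).
It fails at once if a pot is lifted off its rest (its mouth more than 62 mm above the table) (height (world z) of any of cup, bowl, plate above 0.062 m).
It fails at once if a pot is tipped (over 0.25 rad) or shoved (over 30 mm) (angle between any of cup, bowl, plate's own z axis and vertical above 0.25 rad or distance of any of cup, bowl, plate from where it was at the start of the episode above 0.03 m).
It fails at once if a bystander is moved more than 20 mm (distance of any of mug, jar, dish, rib_tool, flask, brush, weight from where it was at the start of the episode above 0.02 m).
It also fails if it takes over 45 s, if anything falls off the work surface, if the arm or the gripper's body presses on something with over 40 N, if the wrist force passes 120 N, or if a joint passes its speed limit or range.

## Working session

There is one attempt and no reset: what is moved stays moved. The work goes in short steps, Python scripts to look and compute and a shell command to move; the robot and the scene stay as the last step left them, time stands still between calls to the robot, and variables do not carry over. Pictures are saved under pics/ and viewed, and the job is handed in when it is done.

```bash
mkdir -p pics; python3 - <<'E'
from plant import readout, optics
import cv2
for c in ("scene","top"):
    im=optics.read_camera(c); cv2.imwrite(f"pics/{c}0.png",im[:,:,::-1])
    k=optics.calibration(c); print(c,k)
s=readout.get_state(); print(s)
E
```

```text
scene {'mtx': array([[492.38272065,   0.        , 317.28520691],
       [  0.        , 492.38272065, 207.04150864],
       [  0.        ,   0.        ,   1.        ]]), 'rvec': array([ 1.65200424,  1.85005201, -0.81508118]), 'tvec': array([ 0.05995422, -0.28523848,  1.73217341])}
top {'mtx': array([[499.06883599,   0.        , 318.17795522],
       [  0.        , 499.06883599, 193.80148535],
       [  0.        ,   0.        ,   1.        ]]), 'rvec': array([ 2.13496982, -2.17934239,  0.16503359]), 'tvec': array([0.01246149, 0.47554587, 1.52361459])}
{'time': 0.1, 'qpos': array([-1.28900333e+00,  2.87118694e-01,  1.57799182e+00,  3.62934927e-05,
        1.27857545e+00, -1.50003939e-01]), 'dq': array([-0.00033628, -0.00125135, -0.00364584, -0.00103893, -0.00154751,
       -0.00053193]), 'joint_efforts': array([ 2.78696152e-04, -4.07296586e+01, -2.93700135e+01, -1.00579564e-04,
        3.43317974e-03,  3.34314443e-07]), 'eef_pos': array([ 0.28236213, -0.61247714,  0.23007873]), 'tcp_rot': array([ 8.42167561e-01, -5.39214895e-01, -7.75776355e-04, -7.02824478e-04]), 'contact_force': array([ 0.17220681, -0.22261264, -0.8295982 ]), 'wrist_torque': array([-0.00791993, -0.00725095,  0.03856415]), 'opening': 0.9999509368977063}
```

View pics/scene0.png

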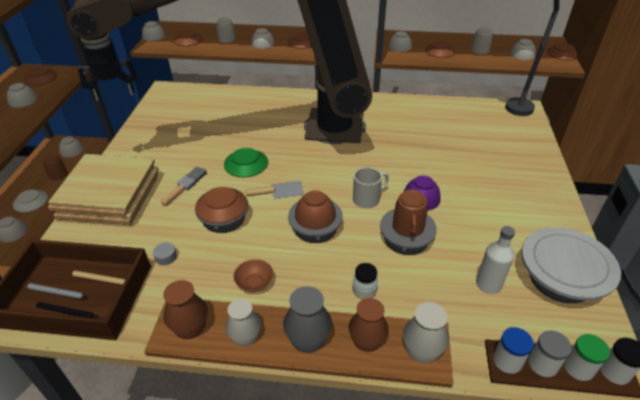

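View pics/top0.png

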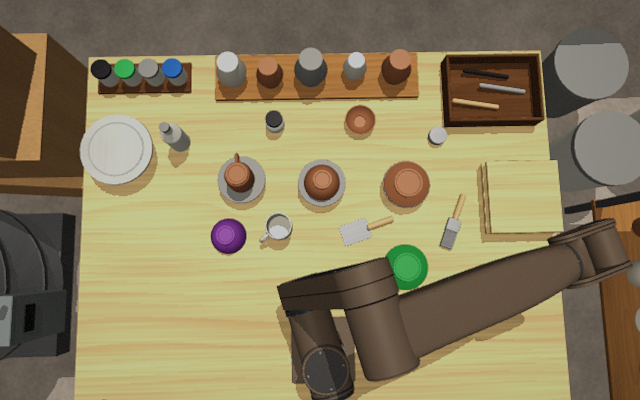

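Scene and top show three pots on the grey rests. In the top view the cup is at about (238,178), the bowl at (322,182) and the plate at (407,184). The purple bowl (228,236) and green plate (405,267) are look-alikes. Next I'll refine the foot centres.

```bash
cat > h.py <<'E'
import numpy as np, cv2
from plant import optics
def ray(cam,uv,z):
    k=optics.calibration(cam); R,_=cv2.Rodrigues(k["rvec"]); t=k["tvec"]
    d=R.T@np.linalg.inv(k["mtx"])@np.array([*uv,1.]); c=-R.T@t
    return c+d*(z-c[2])/d[2]
def proj(cam,P):
    k=optics.calibration(cam); return cv2.projectPoints(np.array(P,float).reshape(-1,3),k["rvec"],k["tvec"],k["mtx"],None)[0].reshape(-1,2)
def circ(c,r,z):
    a=np.linspace(0,2*np.pi,60); return np.c_[c[0]+r*np.cos(a),c[1]+r*np.sin(a),0*a+z]
E
python3 - <<'E'
from h import *
im=cv2.imread("pics/top0.png"); sc=cv2.imread("pics/scene0.png")
F=dict(cup=((237,174),.150,.031,.074),bowl=((321,181),.114,.028,.074),plate=((408,182),.082,.043,.071))
S=4
out=[];o2=[]
for n,(uv,z,r,rr) in F.items():
    p=ray("top",uv,z); print(n,p.round(4), np.hypot(*p[:2]).round(3))
    for cam,I,o in(("top",im,out),("scene",sc,o2)):
        B=cv2.resize(I,None,fx=S,fy=S,interpolation=cv2.INTER_CUBIC)
        for q,col in((circ(p,r,z),(255,255,0)),(circ(p,rr,.05),(0,255,0))):
            pts=(proj(cam,q)*S+S/2).astype(int); cv2.polylines(B,[pts],True,col,1)
        c=(proj(cam,[p])[0]*S).astype(int); o.append(B[c[1]-120:c[1]+150,c[0]-130:c[0]+130])
cv2.imwrite("pics/fit.png",np.vstack([np.hstack(out),np.hstack(o2)]))
E
```

```text
cup [0.5219 0.238  0.15  ] 0.574
bowl [ 0.5026 -0.0051  0.114 ] 0.503
plate [ 0.4997 -0.27    0.082 ] 0.568
```

View pics/fit.png

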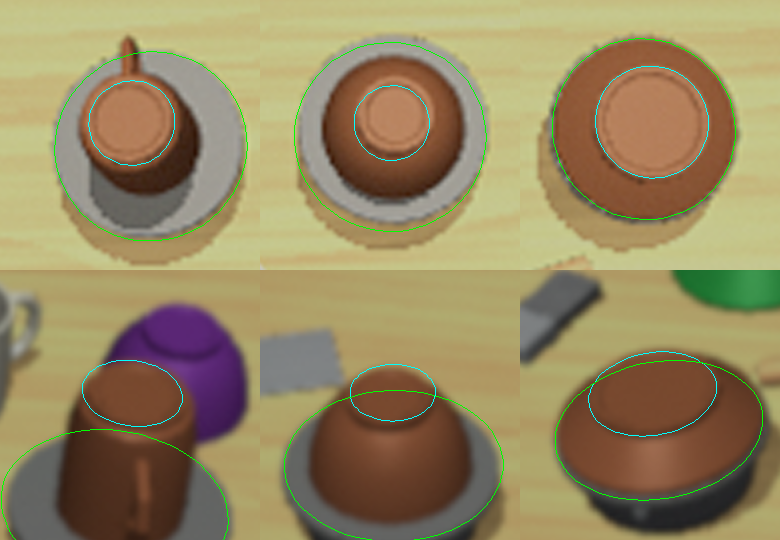

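```bash
cat >> h.py <<'E'
def to(P):
    from plant import readout
    from scipy.spatial.transform import Rotation as Ro
    s=readout.get_state(); R=Ro.from_quat(s["tcp_rot"]); d=R.inv().apply(np.array(P)-s["eef_pos"])*1000
    print("t",s["time"],"pos",s["eef_pos"].round(4),"F",s["contact_force"].round(2),"op",round(s["opening"],3),"tool d mm",d.round(1),"zaxis",R.apply([0,0,1]).round(4), "q",s["qpos"].round(2))
E
python3 -m crank '0 0 -15 0 0 0; 0 0 -25 0 0 0; 0 0 -10 0 0 0; 0 0 0 0 0 0;0 0 0 0 0 0' -1 20
python3 -c "
from h import *
for n,uv,z in(('cup',(237.2,174),.15),('bowl',(322.5,179.3),.114),('plate',(408,182),.082)): print(n,ray('top',uv,z))
to([.48,-.27,.28]);to([.523,.237,.28])"
```

```text
time: 0.72
eef_pos: [0.2824, -0.6126, 0.2802]
tcp_rot: [0.842, -0.539, -0.001, -0.001]
contact_force: [-0.6, 0.1, 0.0]
opening: 0.001
cup [0.52184881 0.23744426 0.15      ]
bowl [ 0.50763021 -0.00970492  0.114     ]
plate [ 0.49970659 -0.26996193  0.082     ]
t 0.725 pos [ 0.2824 -0.6126  0.2802] F [-0.58  0.07  0.  ] op 0.001 tool d mm [-228.4 -322.9    0.7] zaxis [-5.0e-04  1.7e-03 -1.0e+00] q [-1.29  0.25  1.53 -0.    1.36 -0.15]
t 0.725 pos [ 0.2824 -0.6126  0.2802] F [-0.58  0.07  0.  ] op 0.001 tool d mm [-670.9 -574.1    1.5] zaxis [-5.0e-04  1.7e-03 -1.0e+00] q [-1.29  0.25  1.53 -0.    1.36 -0.15]
```

```bash
python3 -m crank '-10 -14 0 0 0 0; -25 -36 0 0 0 0; -30 -42 0 0 0 0; -30 -42 0 0 0 0; -30 -42 0 0 0 0'
python3 -m crank '-30 -42 0 0 0 0; -30 -42 0 0 0 0; -25 -36 0 0 0 0; -16 -22 0 0 0 0; 0 0 0 0 0 0'
python3 -c "
from h import *
to([.48,-.27,.28]);to([.523,.237,.28])"
```

```text
time: 1.35
eef_pos: [0.3908, -0.423, 0.2806]
tcp_rot: [0.842, -0.539, -0.0, -0.0]
contact_force: [-0.0, -0.1, 0.2]
opening: 0.001
time: 1.98
eef_pos: [0.4772, -0.2721, 0.2807]
tcp_rot: [0.843, -0.538, -0.001, -0.0]
contact_force: [0.3, -0.0, 0.6]
opening: -0.004
t 1.975 pos [ 0.4772 -0.2721  0.2807] F [ 0.27 -0.03  0.58] op -0.004 tool d mm [-0.7 -3.5  0.7] zaxis [-7.e-04  9.e-04 -1.e+00] q [-0.7  -0.03  1.83  0.    1.34  0.43]
t 1.975 pos [ 0.4772 -0.2721  0.2807] F [ 0.27 -0.03  0.58] op -0.004 tool d mm [-442.2 -256.4    1.2] zaxis [-7.e-04  9.e-04 -1.e+00] q [-0.7  -0.03  1.83  0.    1.34  0.43]
```

```bash
python3 -m crank '-20 -12 0 0 0 0; -40 -23 0 0 0 0; -40 -23 0 0 0 0; -40 -23 0 0 0 0; -40 -23 0 0 0 0'
python3 -m crank '-40 -23 0 0 0 0; -40 -23 0 0 0 0; -40 -23 0 0 0 0; -40 -23 0 0 0 0; -40 -23 0 0 0 0'
python3 -m crank '-40 -23 0 0 0 0; -22 -14 0 0 0 0; 0 0 0 0 0 0; 0 0 0 0 0 0'
python3 -c "
from h import *
to([.523,.237,.28])"
```

```text
time: 2.6
eef_pos: [0.4952, -0.0662, 0.2812]
tcp_rot: [0.842, -0.54, -0.0, -0.0]
contact_force: [0.8, -0.1, -0.3]
opening: -0.002
time: 3.22
eef_pos: [0.516, 0.1635, 0.2812]
tcp_rot: [0.842, -0.54, -0.0, 0.0]
contact_force: [0.1, -0.3, -0.1]
opening: -0.0
time: 3.72
eef_pos: [0.5239, 0.2332, 0.2811]
tcp_rot: [0.842, -0.539, -0.0, 0.0]
contact_force: [-0.1, -0.4, -0.3]
opening: 0.002
t 3.725 pos [0.5239 0.2332 0.2811] F [-0.07 -0.35 -0.32] op 0.002 tool d mm [-3.9 -0.8  1.1] zaxis [-6.e-04 -6.e-04 -1.e+00] q [ 0.24  0.03  1.78 -0.    1.34  1.38]
```

```bash
python3 -m crank '-4 -1 15 0 0 0; 0 0 30 0 0 0; 0 0 30 0 0 0; 0 0 26 0 0 0; 0 0 0 0 0 0'
python3 - <<'E'
from h import *
to([.523,.237,.15])
a=optics.read_camera("scene")[:,:,::-1];b=optics.read_camera("top")[:,:,::-1]
f=lambda x:cv2.resize(x,(400,400),interpolation=cv2.INTER_CUBIC)
cv2.imwrite("pics/c1.png",np.hstack([f(a[130:280,340:490]),f(b[100:250,160:310])]))
E
```

```text
time: 4.35
eef_pos: [0.5213, 0.2367, 0.1767]
tcp_rot: [0.842, -0.54, -0.002, 0.003]
contact_force: [0.0, 0.0, 1.2]
opening: -0.003
t 4.35 pos [0.5213 0.2367 0.1767] F [0.   0.03 1.16] op -0.003 tool d mm [ 0.4 -1.8 26.6] zaxis [-0.0068 -0.0018 -1.    ] q [ 0.25  0.12  1.88 -0.    1.15  1.39]
```

View pics/c1.png

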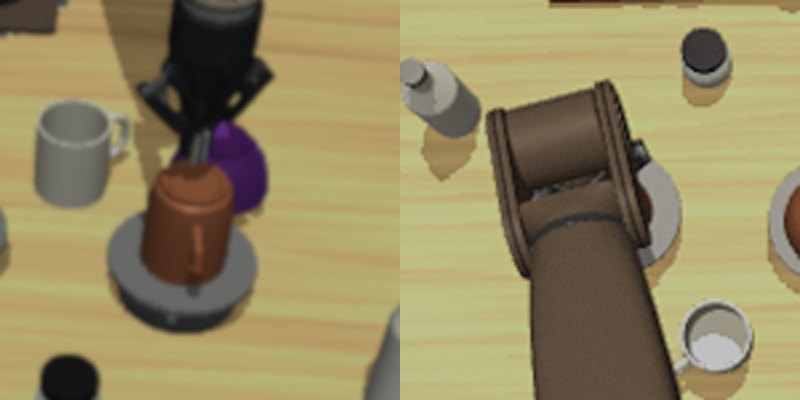

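Left pane: closed fingers directly above the cup's foot (contact spot about (195,170)), nothing touched. The top view is hidden by the arm.

```bash
python3 -m crank '0 -1 4 0 0 0; 0 0 4 0 0 0; 0 0 4 0 0 0; 0 0 3 0 0 0; 0 0 3 0 0 0'
python3 -m crank '0 0 2 0 0 0; 0 0 2 0 0 0; 0 0 2 0 0 0; 0 0 2 0 0 0'
python3 -m crank '0 0 2 0 0 0;0 0 0 0 0 0'
python3 -c "
from h import *
to([.523,.237,.15])"
```

```text
time: 5.08
eef_pos: [0.5244, 0.2384, 0.1621]
tcp_rot: [0.842, -0.539, -0.0, 0.0]
contact_force: [-0.0, 0.4, 0.3]
opening: -0.003
time: 5.58
eef_pos: [0.5244, 0.2384, 0.1543]
tcp_rot: [0.842, -0.539, 0.0, -0.0]
contact_force: [0.0, 0.3, -0.8]
opening: -0.0
time: 5.82
eef_pos: [0.5243, 0.2383, 0.152]
tcp_rot: [0.842, -0.539, -0.0, 0.0]
contact_force: [-0.2, -0.5, -0.0]
opening: -0.003
t 5.825 pos [0.5243 0.2383 0.152 ] F [-0.17 -0.55 -0.03] op -0.003 tool d mm [0.7 1.7 2. ] zaxis [-5.e-04 -1.e-04 -1.e+00] q [0.25 0.15 1.89 0.   1.1  1.39]
```

```bash
python3 -m crank '0 0 2 0 0 0; 0 0 2 0 0 0; 0 0 2 0 0 0; 0 0 0 0 0 0'
python3 -c "
from h import *
to([.523,.237,.15])"
```

```text
time: 6.32
eef_pos: [0.5246, 0.2384, 0.1467]
tcp_rot: [0.842, -0.539, 0.0, -0.0]
contact_force: [-0.3, -1.2, 3.0]
opening: -0.0
t 6.325 pos [0.5246 0.2384 0.1467] F [-0.26 -1.19  2.98] op -0.0 tool d mm [ 0.6  2.  -3.3] zaxis [ 5.e-04  1.e-04 -1.e+00] q [0.25 0.16 1.89 0.   1.09 1.39]
```

```bash
python3 -m crank '0 0 1.5 0 0 0; 0 0 0 0 0 0'
python3 -m crank '0 0 0 0 0 0'
python3 -m crank '0 0 -2 0 0 0; 0 0 -3 0 0 0; 0 0 -4 0 0 0; 0 0 -12 0 0 0; 0 0 -30 0 0 0'
python3 -m crank '0 0 -30 0 0 0; 0 0 -24 0 0 0; 0 0 0 0 0 0'
python3 -c "
from h import *
to([.507,-.009,.25])"
```

```text
time: 6.58
eef_pos: [0.5246, 0.2384, 0.1451]
tcp_rot: [0.842, -0.539, 0.0, -0.0]
contact_force: [-1.3, -0.9, 5.4]
opening: 0.0
time: 6.7
eef_pos: [0.5246, 0.2384, 0.1451]
tcp_rot: [0.842, -0.539, 0.0, -0.0]
contact_force: [-0.5, 0.4, 4.9]
opening: 0.004
time: 7.32
eef_pos: [0.523, 0.238, 0.1945]
tcp_rot: [0.842, -0.539, -0.002, 0.002]
contact_force: [0.4, 0.2, -0.1]
opening: 0.001
time: 7.7
eef_pos: [0.5256, 0.2387, 0.2528]
tcp_rot: [0.842, -0.539, 0.002, -0.002]
contact_force: [0.2, 0.4, -0.1]
opening: 0.001
t 7.7 pos [0.5256 0.2387 0.2528] F [ 0.2   0.36 -0.05] op 0.001 tool d mm [217.2 120.6   2.3] zaxis [ 0.0052  0.0014 -1.    ] q [0.25 0.05 1.8  0.   1.28 1.39]
```

The cup was tapped at about 5 N. Next is the bowl.

```bash
python3 -m crank '18 10 0 0 0 0; 38 21 0 0 0 0; 38 21 0 0 0 0; 38 21 0 0 0 0; 38 21 0 0 0 0'
python3 -m crank '34 19 0 0 0 0; 13 8 0 0 0 0; 0 0 0 0 0 0; 0 0 0 0 0 0'
python3 -m crank '0 0 20 0 0 0; 0 0 35 0 0 0; 0 0 35 0 0 0; 0 0 17 0 0 0; 0 0 0 0 0 0'
python3 - <<'E'
from h import *
to([.507,-.009,.114])
a=optics.read_camera("scene")[:,:,::-1];b=optics.read_camera("top")[:,:,::-1]
f=lambda x:cv2.resize(x,(400,400),interpolation=cv2.INTER_CUBIC)
cv2.imwrite("pics/b1.png",np.hstack([f(a[130:280,240:390]),f(b[100:250,180:330])]))
E
```

```text
time: 8.32
eef_pos: [0.5085, 0.0423, 0.2477]
tcp_rot: [0.842, -0.539, -0.001, 0.001]
contact_force: [0.1, -0.8, 0.8]
opening: -0.001
time: 8.82
eef_pos: [0.5051, -0.0087, 0.2493]
tcp_rot: [0.842, -0.539, -0.001, -0.0]
contact_force: [-0.3, -0.5, 1.1]
opening: 0.001
time: 9.45
eef_pos: [0.5047, -0.0085, 0.1417]
tcp_rot: [0.842, -0.539, -0.001, 0.0]
contact_force: [-0.5, 1.1, 0.3]
opening: 0.001
t 9.45 pos [ 0.5047 -0.0085  0.1417] F [-0.52  1.09  0.3 ] op 0.001 tool d mm [ 1.5 -2.  27.7] zaxis [-2.7e-03  7.0e-04 -1.0e+00] q [-0.22  0.01  2.06  0.    1.07  0.92]
```

View pics/b1.png

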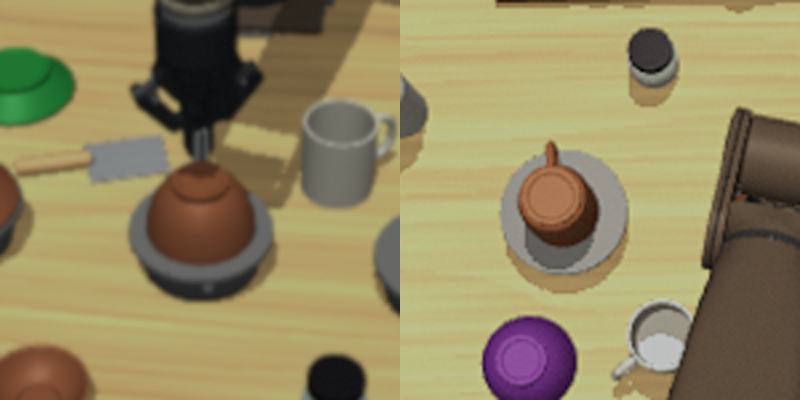

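The fingers are directly above the bowl's foot (crop (203,155), foot at (203,183)), and the cup stands in place.

```bash
python3 -m crank '1 -2 4 0 0 0; 1 -2 4 0 0 0; 0 0 4 0 0 0; 0 0 4 0 0 0; 0 0 3 0 0 0'
python3 -m crank '0 0 2 0 0 0; 0 0 2 0 0 0; 0 0 2 0 0 0; 0 0 2 0 0 0; 0 0 0 0 0 0'
python3 -c "
from h import *
to([.509,-.009,.114])"
```

```text
time: 10.18
eef_pos: [0.5096, -0.0095, 0.1234]
tcp_rot: [0.842, -0.539, -0.0, 0.0]
contact_force: [0.5, 0.9, -0.5]
opening: 0.001
time: 10.8
eef_pos: [0.5097, -0.0095, 0.1156]
tcp_rot: [0.842, -0.539, -0.0, 0.0]
contact_force: [0.6, 0.3, 0.1]
opening: 0.0
t 10.8 pos [ 0.5097 -0.0095  0.1156] F [0.62 0.31 0.13] op 0.0 tool d mm [-0.7  0.4  1.6] zaxis [-4.e-04  1.e-04 -1.e+00] q [-0.22  0.05  2.07  0.    1.02  0.92]
```

```bash
python3 -m crank '0 0 2 0 0 0; 0 0 2 0 0 0; 0 0 2 0 0 0; 0 0 0 0 0 0'
python3 -m crank '0 0 0 0 0 0'
python3 -m crank '0 0 0 0 0 0'
```

```text
time: 11.3
eef_pos: [0.51, -0.0095, 0.1101]
tcp_rot: [0.842, -0.539, 0.0, -0.0]
contact_force: [-0.4, 0.4, 3.3]
opening: -0.001
time: 11.42
eef_pos: [0.5101, -0.0095, 0.1102]
tcp_rot: [0.842, -0.539, 0.0, -0.0]
contact_force: [-0.8, 0.3, 3.3]
opening: -0.004
time: 11.55
eef_pos: [0.51, -0.0095, 0.1101]
tcp_rot: [0.842, -0.539, 0.0, -0.0]
contact_force: [-0.7, 0.7, 4.0]
opening: -0.0
```

The bowl was tapped, with a steady 3.3–4 N. I'll retract and move to the plate.

```bash
python3 -m crank '0 0 -2 0 0 0; 0 0 -3 0 0 0; 0 0 -4 0 0 0; 0 0 -12 0 0 0; 0 0 -30 0 0 0'
python3 -m crank '0 0 -30 0 0 0; 0 0 -30 0 0 0; 0 0 -10 0 0 0; 0 0 0 0 0 0'
python3 -c "
from h import *
to([.502,-.27,.23])"
```

```text
time: 12.18
eef_pos: [0.5084, -0.0092, 0.16]
tcp_rot: [0.842, -0.539, -0.002, 0.001]
contact_force: [0.6, -0.0, 1.1]
opening: -0.001
time: 12.68
eef_pos: [0.5099, -0.0095, 0.2313]
tcp_rot: [0.842, -0.539, 0.001, -0.0]
contact_force: [0.1, -1.1, -0.3]
opening: -0.0
t 12.675 pos [ 0.5099 -0.0095  0.2313] F [ 0.11 -1.05 -0.3 ] op -0.0 tool d mm [233.2 116.2   1.3] zaxis [ 1.1e-03 -2.0e-04 -1.0e+00] q [-0.22 -0.08  1.98 -0.    1.25  0.92]
```

```bash
python3 -m crank '20 10 0 0 0 0; 40 20 0 0 0 0; 40 20 0 0 0 0; 40 20 0 0 0 0; 40 20 0 0 0 0'
python3 -m crank '36 18 0 0 0 0; 17 8 0 0 0 0; 0 0 0 0 0 0; 0 0 0 0 0 0'
python3 -m crank '0 0 20 0 0 0; 0 0 35 0 0 0; 0 0 40 0 0 0; 0 0 25 0 0 0; 0 0 0 0 0 0'
python3 - <<'E'
from h import *
to([.502,-.27,.082])
a=optics.read_camera("scene")[:,:,::-1];b=optics.read_camera("top")[:,:,::-1]
f=lambda x:cv2.resize(x,(400,400),interpolation=cv2.INTER_CUBIC)
cv2.imwrite("pics/p1.png",np.hstack([f(a[130:280,150:300]),f(b[100:250,200:350])]))
E
```

```text
time: 13.3
eef_pos: [0.5023, -0.2115, 0.2286]
tcp_rot: [0.842, -0.539, -0.002, -0.0]
contact_force: [-0.3, 0.1, -0.0]
opening: -0.001
time: 13.8
eef_pos: [0.5019, -0.2683, 0.2302]
tcp_rot: [0.842, -0.539, -0.001, -0.0]
contact_force: [1.2, -0.4, -0.2]
opening: 0.002
time: 14.42
eef_pos: [0.5, -0.2671, 0.107]
tcp_rot: [0.842, -0.539, -0.004, -0.0]
contact_force: [-0.2, -0.2, -0.1]
opening: 0.004
t 14.425 pos [ 0.5    -0.2671  0.107 ] F [-0.19 -0.19 -0.12] op 0.004 tool d mm [ 3.7 -0.7 25. ] zaxis [-0.0058  0.0047 -1.    ] q [-0.67  0.19  1.94  0.    1.02  0.47]
```

View pics/p1.png

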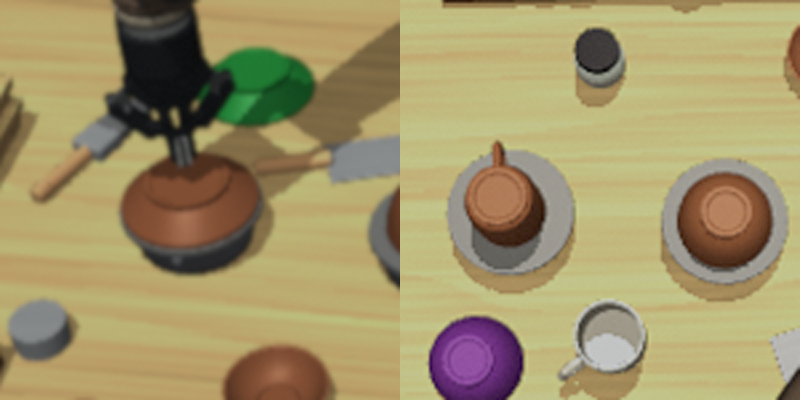

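The fingers are over the plate's foot (crop: tips (183,165), foot centre (188,183)). The cup and bowl stand unmoved.

```bash
python3 -m crank '1 0 4 0 0 0; 1 0 4 0 0 0; 0 0 4 0 0 0; 0 0 2 0 0 0; 0 0 2 0 0 0'
python3 -m crank '0 0 2 0 0 0; 0 0 2 0 0 0; 0 0 0 0 0 0'
python3 -c "
from h import *
to([.502,-.27,.082])"
```

```text
time: 15.15
eef_pos: [0.5028, -0.2715, 0.0947]
tcp_rot: [0.842, -0.539, 0.0, -0.0]
contact_force: [0.3, -0.1, 0.3]
opening: -0.001
time: 15.52
eef_pos: [0.5027, -0.2714, 0.0906]
tcp_rot: [0.842, -0.539, -0.0, -0.0]
contact_force: [-0.2, 0.2, 0.0]
opening: 0.0
t 15.525 pos [ 0.5027 -0.2714  0.0906] F [-0.24  0.23  0.03] op 0.0 tool d mm [-1.5  0.   8.6] zaxis [-4.e-04  3.e-04 -1.e+00] q [-0.67  0.22  1.94 -0.    0.99  0.47]
```

```bash
python3 -m crank '0 0 2 0 0 0; 0 0 2 0 0 0; 0 0 2 0 0 0; 0 0 2 0 0 0; 0 0 0 0 0 0'
python3 -m crank '0 0 2 0 0 0; 0 0 2 0 0 0; 0 0 0 0 0 0'
python3 -m crank '0 0 0 0 0 0'
```

```text
time: 16.15
eef_pos: [0.5027, -0.2714, 0.0825]
tcp_rot: [0.842, -0.539, -0.0, -0.0]
contact_force: [0.2, -0.7, -0.3]
opening: -0.002
time: 16.52
eef_pos: [0.503, -0.2716, 0.0791]
tcp_rot: [0.842, -0.539, 0.0, 0.0]
contact_force: [-0.9, 0.5, 2.6]
opening: -0.003
time: 16.65
eef_pos: [0.503, -0.2716, 0.0792]
tcp_rot: [0.842, -0.539, 0.0, 0.0]
contact_force: [-0.6, 0.7, 3.0]
opening: 0.002
```

```bash
python3 -m crank '0 0 1.5 0 0 0; 0 0 0 0 0 0'
python3 -m crank '0 0 -2 0 0 0; 0 0 -3 0 0 0; 0 0 -4 0 0 0; 0 0 -12 0 0 0; 0 0 -30 0 0 0'
python3 -m crank '0 0 -40 0 0 0; 0 0 -40 0 0 0; 0 0 -30 0 0 0; 0 0 -10 0 0 0; 0 0 0 0 0 0'
python3 -m crank '25 35 0 0 0 0; 30 42 0 0 0 0; 30 42 0 0 0 0; 30 42 0 0 0 0; 25 35 0 0 0 0'
python3 -m crank '15 20 0 0 0 0; 0 0 0 0 0 0; 0 0 0 0 0 0'
python3 - <<'E'
from h import *
to([.502,-.27,.082])
a=optics.read_camera("scene")[:,:,::-1];b=optics.read_camera("top")[:,:,::-1]
cv2.imwrite("pics/e1.png",b);cv2.imwrite("pics/e2.png",a)
d=cv2.absdiff(b,cv2.imread("pics/top0.png")).max(2)
cv2.imwrite("pics/ed.png",np.minimum(255,d.astype(int)*3).astype(np.uint8))
E
```

```text
time: 16.9
eef_pos: [0.503, -0.2716, 0.0775]
tcp_rot: [0.842, -0.539, 0.0, 0.0]
contact_force: [-1.1, 0.9, 4.2]
opening: -0.002
time: 17.52
eef_pos: [0.5015, -0.2705, 0.1273]
tcp_rot: [0.842, -0.539, -0.002, -0.0]
contact_force: [-0.0, 0.3, -0.3]
opening: 0.002
time: 18.15
eef_pos: [0.5028, -0.2715, 0.2486]
tcp_rot: [0.842, -0.539, 0.0, 0.0]
contact_force: [0.7, 0.9, 0.2]
opening: -0.002
time: 18.77
eef_pos: [0.3816, -0.4813, 0.2455]
tcp_rot: [0.842, -0.54, -0.002, -0.001]
contact_force: [0.7, 0.6, -0.3]
opening: 0.001
time: 19.15
eef_pos: [0.372, -0.5015, 0.2475]
tcp_rot: [0.842, -0.539, -0.001, -0.001]
contact_force: [0.4, 0.6, -0.7]
opening: 0.003
t 19.15 pos [ 0.372  -0.5015  0.2475] F [ 0.36  0.59 -0.75] op 0.003 tool d mm [-155.4 -215.   165.9] zaxis [-2.0e-04  1.8e-03 -1.0e+00] q [-1.1   0.17  1.69  0.    1.29  0.04]
```

View pics/ed.png

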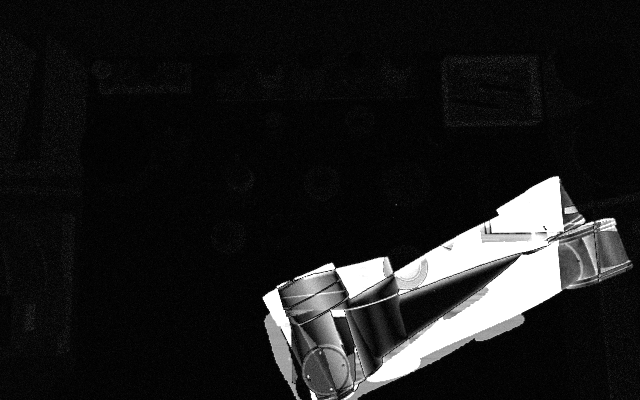

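View pics/e2.png

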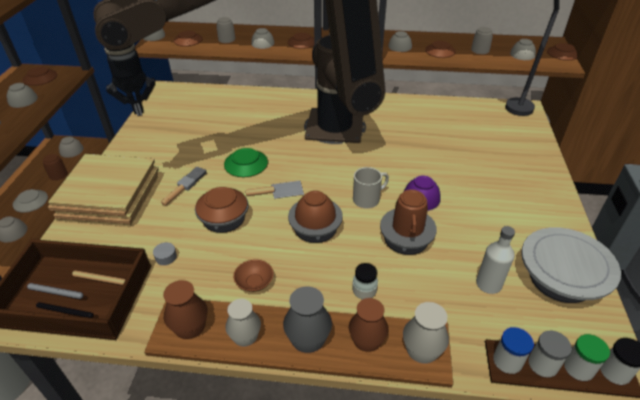

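The difference picture shows change only where the arm and its shadow are. Cup (410,215), bowl (315,210), plate (221,205) and the bystanders look unmoved, and the arm is clear.

```bash
python3 -c "
from plant import ctrl; print(ctrl.sign_off())"
```

```text
the job is handed in; nothing more can be done
None
```

I tapped the cup, then the bowl, then the plate from above on their feet with shut fingers, and handed the job in at about 19 s. The sign-off gives no verdict.

- **Taps:** the wrist force read about 5 N on the cup, 3–4 N on the bowl and 3–4 N on the plate. I met each pot at about 16 mm/s and pressed its rest down by roughly 4 mm.
- **Final check:** comparing the top picture with the first one showed changes only from the arm and its shadow. The pots and bystanders looked unmoved, and the robot was clear of everything. The arm hid part of that view around the green look-alike plate, but the scene picture showed nothing shifted there either.
- **Disagreements:** the pot positions found from the two cameras differed by about 5 mm, which was well within each foot. No check failed.

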